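# Load the film cartridge into the archive scanner and close its cover

### The arm

A 7-joint arm with a two-finger parallel gripper is mounted at the origin on the work surface. World frame = base frame: x ahead of the robot, y to its left, z up, the work surface at z = 0. Lengths are in m, angles in rad, forces in N, time in s.
With the tool pointing down it reaches from about 0.4 to 0.875 m from the base axis. Payload 19.3 kg.
Tool frame: the origin (TCP) lies on the centre line of the jaws, within the pads' length; the fingertips stand 19 mm ahead of it and the grasp point (between the pads) is the TCP (bot.nose_length is the distance from the TCP to the fingertips, in m); y points along the fingers, z is the direction in which the jaws open and shut, and the axes are right-handed (so a half turn about y gives the same grasp; the last joint's range is limited). The gripper opens to 85 mm and grips with 20 to 120 N. Pads are 22 mm wide; open, the fingers measure 114 mm over their backs; the gripper's body (76 mm by 85 mm) begins 54 mm behind the grasp point. The pads swing forward as they close: fully open they stand 13 mm farther back than shut.
Start: joints at [-1.274, 0.521, -0.036, 1.599, 0.021, 1.021, -0.113], TCP at [0.224, 0.583, 0.21] pointing down, gripper open.
Joint ranges: [-2.91, 2.91], [-0.3, 2.13], [-1.5, 1.42], [0.17, 2.43], [-1.26, 4.41], [0.16, 1.93], [-2.52, 2.52]. Speed limits (rad/s): [1.89, 1.89, 2.39, 2.39, 3.01, 3.01, 3.01].

### API

Orientations are given as [roll, pitch, yaw] about the fixed x, y, z axes, in that order (R = Rz(yaw) Ry(pitch) Rx(roll)).
In Python, from workcell import observe, cams, workorder, bot gives the robot as it stands. The module is installed in compiled form; this text tells all that it offers.
- The arm moves only by the tool apply_moves, never from a script. Its arguments are lists of equal length, an entry for each row: "jaw": the opening, from -1 (shut) to 1 (fully open), so that 0 is half open; "translation": the shift along the world's x, y, z in m, a list of three; "angular": the turn, a rotation vector about the world's x, y, z in degrees, a list of three. In form: {"jaw": [jaw, ...], "translation": [[x, y, z], ...], "angular": [[ax, ay, az], ...]}. A call has 1 to 5 rows; each row is the pose to reach, as a shift and turn from the pose commanded when the call began; what a row does not reach only later rows make up. A row lasts 1/10 s, in which the tool goes at most 50 mm and 8.59 degrees, less where a joint would pass 70% of its speed; a pose out of reach is approached as far as the arm can. A call with a gripper value outside its range is refused whole. The fingers move at their own pace and stop on an object; "newtons" is the grip in N (left out, the last holds). Time passes only in rows, so rows that repeat a pose let the fingers close. It gives the time, the measured TCP pose, the force and the opening at its end, in the units of the state.
- observe(): the state, without advancing time (a new reading comes with each control period).
- cams.grab_frame(name): name is "side" or "top"; returns a dict with "pixels" (400x640x3 uint8, red, green, blue), "mtx" (3x3 intrinsics, pixels), "R" (3x3) and "t" (3): a world point X has camera coordinates R X + t. Camera axes: x right, y down, z forward; pixel columns grow to the right and rows downward; lengths in m; the calibration is good to about 2 mm. A picture is of the moment at which its call begins. There is no depth.
- workorder.job_done(): hands the job in, once; it reports no verdict.
The state is a dict: "clock": time; "qpos": joint angles; "qd": joint speeds; "joint_efforts": joint torques, N m; "position": TCP position; "tool_rot": TCP orientation; "force": force on the tool from outside, world axes, zero at the start; "moment": the same for the moment, N m; "grip_width": finger opening in m.
Only numpy, scipy, OpenCV 4.12 (cv2) and the standard library are available. Lean on these libraries where they do the work, as an engineer would, in place of code of your own. Each camera call takes 0.05 s, during which the arm holds its last target. There are 200 camera calls.

### The job

Take the film cartridge out of its wooden cradle, lay it flat on the scanner's open sill in front of the bay with its finger fin pointing away from the bay, and let go of it. Then take or push it by the fin and slide it into the bay, past the sprung ball, until it clicks and is fully home. Last, lower the scanner's hinged cover gently all the way down onto its stop, without letting it fall; do not drop the cartridge, and leave the other things on the table where they are.

Things in the scene. Friction and masses are not known exactly. Their poses are not given: they have to be found in the camera images.
- cartridge: Grey film cartridge, pale label on top: flat body 120 long (x) x 56 wide (y) x 36 high, bevelled nose, a V notch (18 wide, 7 deep, full height, 21.5 behind the middle) in each long side. Origin: centre of the body's underside; +x to the nose, z up. 0.28 to 0.56 kg, balanced within 10 mm of the middle. In the cradle only its long sides can be gripped (fingers across y).
- fin (a point): Middle of the cartridge's upright finger fin, which sticks out of the body's rear end: cartridge x = -60 to -105, 14 thick (y), from 4 to 36 above the underside; this point is at x = -82.5, 20 above the underside. In the cradle it is hidden between the cheeks. No other thing has a fin.
- cradle: Fixed light-wood cradle that holds the cartridge at the start. Origin: on the table below the cartridge's origin, same axes. Floor 16 above the table, 74 wide (y); a lip 6 high before the nose; beside the fin two upright cheeks, x = -64 to -104, |y| = 16 to 30, tops 66 above the table. The cartridge lifts straight up out of it.
- scanner: Fixed bench scanner, white and grey. Origin: on the table, below the middle of the bay's mouth; +x points into the bay, y across it, z up. Deck 30 above the table, 150 wide: from x = -180 to 0 it is the open, flat, slippery loading sill, from 0 to 130 the floor of the bay. Behind the bay, x = 170 to 305, stands a white housing 135 above the table.
- sill_mid (a point): Middle of the loading sill, on its surface (scanner x = -90): a good place for the cartridge's origin.
- bay_seat (a point): Where the cartridge's origin is when fully home (scanner x = 70, on the deck), its +x along the bay's; the nose then meets a rigid end stop at x = 130. The bay is open on top; its walls are 52 high above the deck, 60 apart from x = 15 on, flared to about 78 apart at the mouth (x = 0), so fingers do not fit beside the body. The fin still sticks 35 out of the mouth.
- ball (a joint): Sprung steel ball, 24 diameter, in the bay's +y wall at scanner x = 50, 18 above the deck. 0: out, standing 8 into the bay; grows (m) as pressed in, to 0.009. Spring 2.8 N at 0, 0.7 N more per mm. The cartridge's side presses it in 0.0035 to 0.006; in the last few mm it springs into the notch, back to 0.0005 to 0.002, and draws the cartridge home. The push takes under 15 N.
- cover (a joint): Hinged grey cover over the bay. 0: down on its stop, level; grows (rad) as it opens upwards; starts at 1.05 to 1.35. Hinge friction holds it above about 0.85 rad; below that it falls if let go, so lead it all the way down. The panel (0.35 kg, 96 wide, 8 thick) ends 130 from the hinge.
- cover_bar (a point): Middle of the cover's pull bar: a round steel bar, 12 diameter, 92 long, parallel to the hinge and 170 from it, 40 beyond the panel's free edge with an open gap between. It swings with the cover; with the cover down it is 94 above the table, over scanner x = -20, 28 above the top of the seated cartridge's fin.
- cover_hinge (a point): Middle of the cover's hinge axis, along the scanner's y, at scanner x = 150, 94 above the table, beyond the bay's inner end.
- jar: Glass jar with a steel cap, 66 diameter x 100 high; a bystander. Origin: centre of its underside.
- film_case: Flat grey film case 130 x 85 x 28 with a pale label, without any fin; a bystander. Origin: centre of its underside.
- reel_can: Round aluminium can 94 diameter x 46 high; a bystander. Origin: centre of its underside.
- punch: Steel desk punch about 110 x 45 x 55; a bystander. Origin: centre of its underside.
There are look-alikes about, which are no part of the job. What is shaped like the cartridge but orange is not meant.

How it is judged:
On the way, in this order (a step that is already met when the one before it is completed fails the run):
1. the cartridge lies flat on the loading sill in front of the bay, nose towards the bay, let go (x of cartridge in the frame of bay_seat between -0.235 and -0.09 m and y of cartridge in the frame of bay_seat between -0.045 and 0.045 m and z of cartridge in the frame of bay_seat between -0.006 and 0.006 m and angle between cartridge's own z axis and vertical below 0.08 rad and angle between the x axis of cartridge and the x axis of scanner, either way round below 0.5 rad and x of fin in the frame of bay_seat below -0.16 m and contact force between the fingers and cartridge below 0.1 N and linear speed of cartridge below 0.02 m/s), for 0.2 s.
2. the cartridge is home in the bay, held by the ball, with the cover still up (x of cartridge in the frame of bay_seat between -0.004 and 0.004 m and y of cartridge in the frame of bay_seat between -0.005 and 0.005 m and z of cartridge in the frame of bay_seat between -0.004 and 0.004 m and angle between cartridge's own z axis and vertical below 0.06 rad and value of joint ball below 0.0032 m and value of joint cover above 0.6 rad), for 0.2 s.
At the end, for the whole second after the job is handed in: The cartridge is home in the bay (origin within 4 mm of bay_seat along the bay and in height, within 5 mm across), level, the ball sprung out into its notch (ball below 0.0032), at rest, and the cover is down on its stop (below 0.03 rad) (x of cartridge in the frame of bay_seat between -0.004 and 0.004 m and y of cartridge in the frame of bay_seat between -0.005 and 0.005 m and z of cartridge in the frame of bay_seat between -0.004 and 0.004 m and angle between cartridge's own z axis and vertical below 0.06 rad and value of joint ball below 0.0032 m and linear speed of cartridge below 0.02 m/s and value of joint cover below 0.03 rad and contact force between the fingers and cartridge below 0.1 N); the robot touches nothing.
It fails at once if the cover slams: faster than 1.5 rad/s within 0.15 rad of its stop (value of joint cover below 0.15 rad and velocity of joint cover below -1.5 rad/s).
It fails at once if the cartridge is dropped or thrown: faster than 0.7 m/s while not held (linear speed of cartridge above 0.7 m/s and contact force between the fingers and cartridge below 0.1 N).
It fails at once if a bystander is moved by more than 30 mm (distance of any of jar, film_case, reel_can, punch from where it was at the start of the episode above 0.03 m).
It also fails if it takes over 70 s, if anything falls off the work surface, if the arm or the gripper's body presses on something with over 40 N, if the wrist force passes 120 N, or if a joint passes its speed limit or range.

## Working session

There is one attempt and no reset: what is moved stays moved. The work goes in short steps, Python scripts to look and compute and a tool call to move; the robot and the scene stay as the last step left them, time stands still between calls to the robot, and variables do not carry over. Pictures are saved under pics/ and viewed, about 8 in all and at most 12, crops included, and the job is handed in when it is done.

Besides the shell and the picture viewer there is one more tool, called after "Request:" as name(argument=value, ...) on one line, values as JSON. apply_moves: Moves the arm, as the interface text tells. Its arguments: {"type":"object","properties":{"jaw":{"type":"array"},"translation":{"type":"array"},"angular":{"type":"array"},"newtons":{"type":"number"}},"required":["jaw","translation","angular"]}

```bash
mkdir -p pics
python3 - <<'E'
from workcell import observe,cams,bot
import cv2,numpy as np,pickle
s=observe();print({k:np.round(v,3) for k,v in s.items()})
D={}
for n in("top","side"):
    f=cams.grab_frame(n);D[n]=f;cv2.imwrite(f"pics/{n}0.png",f["pixels"][:,:,::-1])
    print(n,f["mtx"].round(1).tolist(),(-f["R"].T@f["t"]).round(3),f["R"].round(3).tolist())
pickle.dump(D,open("f0.pkl","wb"))
E
```

```text
{'clock': np.float64(0.0), 'qpos': array([-1.274,  0.522, -0.036,  1.6  ,  0.021,  1.021, -0.113]), 'qd': array([ 0.001,  0.   , -0.   ,  0.001, -0.001, -0.001, -0.001]), 'joint_efforts': array([-0.0000e+00, -9.2711e+01,  1.9800e+00, -3.6994e+01,  1.8000e-02,
        8.0000e-03,  0.0000e+00]), 'position': array([0.224, 0.583, 0.21 ]), 'tool_rot': array([-1.572, -0.   , -0.367]), 'force': array([-0.428,  0.935,  0.229]), 'moment': array([-0.004,  0.044, -0.034]), 'grip_width': np.float64(0.085)}
top [[475.0, 0.0, 318.2], [0.0, 475.0, 197.2], [0.0, 0.0, 1.0]] [ 0.388 -0.075  1.109] [[-0.022, -1.0, -0.005], [-0.994, 0.022, -0.106], [0.106, 0.003, -0.994]]
side [[502.4, 0.0, 319.5], [0.0, 502.4, 204.5], [0.0, 0.0, 1.0]] [ 0.281 -1.155  0.809] [[0.974, -0.224, -0.007], [-0.128, -0.528, -0.839], [0.185, 0.819, -0.543]]
```

View pics/top0.png

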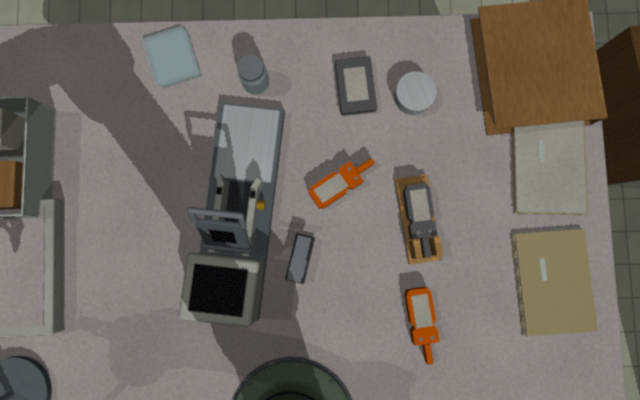

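View pics/side0.png

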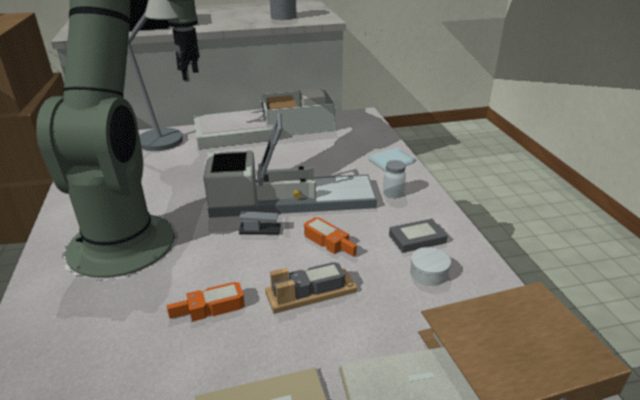

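The top view shows the grey cartridge in its cradle at about (420,210), nose up (world +x). The scanner's sill is at (250,140), and its bay opens away from the robot, with the housing at (220,290). The cover is up. Next I'll enlarge both areas.

```bash
cat > h.py <<'E'
import numpy as np,cv2,pickle
def ray(f,u,v):
    d=f["R"].T@np.linalg.solve(f["mtx"],[u,v,1.]);return -f["R"].T@f["t"],d
def onz(f,u,v,z):
    c,d=ray(f,u,v);return c+d*(z-c[2])/d[2]
def proj(f,X):
    p=f["mtx"]@(f["R"]@np.asarray(X,float)+f["t"]);return p[:2]/p[2]
def tri(f,a,g,b):
    A=[];B=[]
    for h,p in((f,a),(g,b)):
        c,d=ray(h,*p);d/=np.linalg.norm(d);P=np.eye(3)-np.outer(d,d);A.append(P);B.append(P@c)
    return np.linalg.lstsq(np.vstack(A),np.hstack(B),rcond=None)[0]
def crop(f,x,y,w,h,s):
    return cv2.resize(f["pixels"][y:y+h,x:x+w,::-1],None,fx=s,fy=s,interpolation=cv2.INTER_CUBIC)
E
python3 - <<'E'
from h import *
D=pickle.load(open("f0.pkl","rb"))
t=D["top"]
a=crop(t,170,90,130,240,2.5);b=crop(t,385,165,70,110,5.45)[:600]
b=cv2.resize(b,None,fx=600/b.shape[0],fy=600/b.shape[0])
o=np.hstack([a,b]);print(a.shape,b.shape);cv2.imwrite("pics/c1.png",o)
cv2.imwrite("pics/c2.png",np.vstack([crop(D["side"],200,105,190,120,4)[:, :760],]))
E
```

```text
(600, 325, 3) (600, 382, 3)
```

View pics/c1.png

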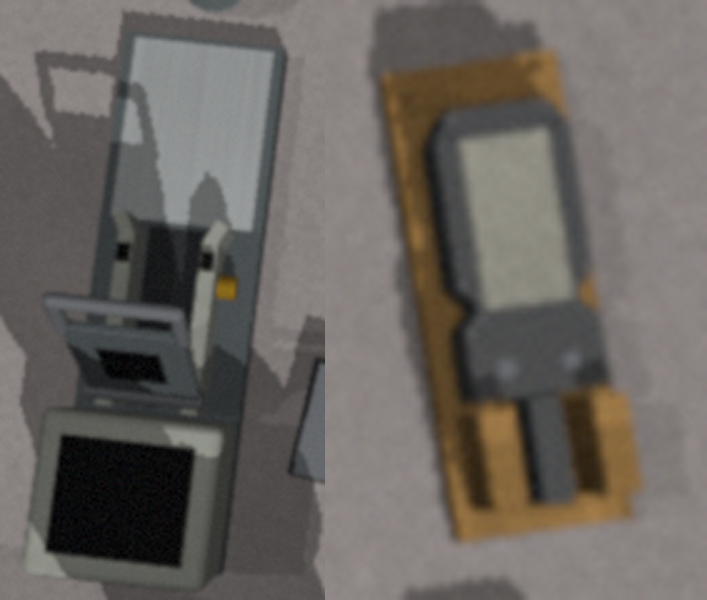

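View pics/c2.png

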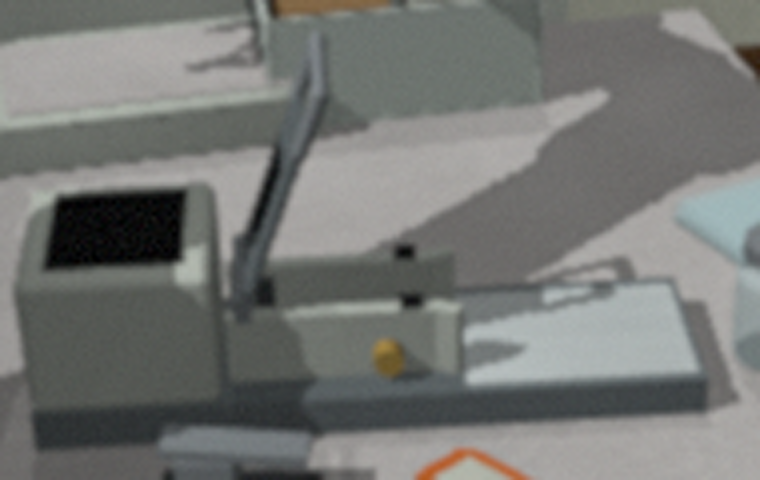

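Cartridge nose points up in the crop, with the fin at the bottom between the cheeks. The bay mouth sits below the light sill (crop about (110–253, 215–232)), and the ball housing is on the image-right wall. Now for the numbers.

Run:
```python
from h import *
D=pickle.load(open("f0.pkl","rb"));t=D["top"];s=D["side"]
T=lambda x,y:(170+(x+.5)/2.5-.5,90+(y+.5)/2.5-.5)
C=lambda x,y:(385+(x-325+.5)/5.45-.5,165+(y+.5)/5.45-.5)
S=lambda x,y:(200+(x+.5)/4-.5,105+(y+.5)/4-.5)
print("light sill z.03")
for p in[(133,38),(275,52),(253,232),(110,215)]:print(p,onz(t,*T(*p),.03).round(4))
print("deck outer z.03");
for p in[(125,12),(286,48),(92,285),(262,232),(238,415)]:print(p,onz(t,*T(*p),.03).round(4))
print("side deck")
for p in[(706,378),(680,280),(35,412),(470,384)]:print(p,onz(s,*S(*p),.03).round(4))
print("walls z.082 top")
for p in[(118,212),(132,222),(207,230),(229,230),(192,395),(212,370)]:print(p,onz(t,*T(*p),.082).round(4))
print("side wall",[onz(s,*S(*p),.082).round(4) for p in[(460,303),(232,310),(455,252),(255,262)]])
print("yellow ball housing",tri(t,T(226,289),s,S(388,356)).round(4))
print("cover panel / bar")
print("bar",tri(t,T(48,302),s,S(310,40)), tri(t,T(186,312),s,S(322,75)))
print("hinge z.094",[onz(t,*T(*p),.094).round(4) for p in[(75,398),(200,408)]])
print("housing z.135",[onz(t,*T(*p),.135).round(4) for p in[(48,408),(230,420),(25,570),(205,585)]])
print("cart z.052")
for p in[(440,115),(545,100),(565,120),(435,130),(460,400),(608,390),(530,400),(565,398),(535,502),(575,502)]:print(p,onz(t,*C(*p),.052).round(4))
print("label");
for p in[(458,138),(546,126),(575,302),(482,312)]:print(p,onz(t,*C(*p),.052).round(4))
print("cheeks z.066",[onz(t,*C(*p),.066).round(4) for p in[(462,402),(520,400),(492,508),(640,488),(565,392),(630,388)]])
print("cradle base z.016",[onz(t,*C(*p),.016).round(4) for p in[(383,75),(553,52),(632,518),(458,540)]])
# label mask
hsv=cv2.cvtColor(t["pixels"],cv2.COLOR_RGB2HSV)
sub=t["pixels"][180:225,405:440].astype(int);m=((sub.min(2)>110)).astype(np.uint8)
n,l,st,ce=cv2.connectedComponentsWithStats(m);
for i in range(1,n):
  if st[i,4]>100:
    c=cv2.findContours((l==i).astype(np.uint8),0,2)[0][0];r=cv2.minAreaRect(c);b=cv2.boxPoints(r)+[405,180]
    print(st[i],ce[i]+[405,180]);print([onz(t,*q,.052).round(4) for q in b])
```

```text
light sill z.03
(133, 38) [0.7253 0.1456 0.03  ]
(275, 52) [0.7087 0.0131 0.03  ]
(253, 232) [0.5398 0.0355 0.03  ]
(110, 215) [0.5586 0.1669 0.03  ]
deck outer z.03
(125, 12) [0.7505 0.1531 0.03  ]
(286, 48) [0.7123 0.0028 0.03  ]
(92, 285) [0.4943 0.1833 0.03  ]
(262, 232) [0.5396 0.0273 0.03  ]
(238, 415) [0.3734 0.051  0.03  ]
side deck
(706, 378) [0.7113 0.0082 0.03  ]
(680, 280) [0.737 0.15  0.03 ]
(35, 412) [0.2356 0.0771 0.03  ]
(470, 384) [0.5433 0.0406 0.03  ]
walls z.082 top
(118, 212) [0.5528 0.1482 0.082 ]
(132, 222) [0.5437 0.136  0.082 ]
(207, 230) [0.5351 0.0704 0.082 ]
(229, 230) [0.5347 0.0511 0.082 ]
(192, 395) [0.392  0.0844 0.082 ]
(212, 370) [0.4131 0.067  0.082 ]
side wall [array([0.5427, 0.0683, 0.082 ]), array([0.3819, 0.0971, 0.082 ]), array([0.5556, 0.1435, 0.082 ]), array([0.4074, 0.1637, 0.082 ])]
yellow ball housing [0.4865 0.058  0.0515]
cover panel / bar
bar [0.45906222 0.161395   0.25457924] [0.45002827 0.0585464  0.27271972]
hinge z.094 [array([0.3916, 0.1821, 0.094 ]), array([0.3808, 0.0757, 0.094 ])]
housing z.135 [array([0.3839, 0.1938, 0.135 ]), 
[... 713 characters left out ...]
66 ]), array([ 0.3621, -0.2806,  0.066 ]), array([ 0.3687, -0.34  ,  0.066 ]), array([ 0.4076, -0.3119,  0.066 ]), array([ 0.4086, -0.338 ,  0.066 ])]
cradle base z.016 [array([ 0.5449, -0.252 ,  0.016 ]), array([ 0.5531, -0.3248,  0.016 ]), array([ 0.3555, -0.3487,  0.016 ]), array([ 0.3479, -0.2756,  0.016 ])]
[ 24   0  11  45 319] [435.62695925 198.09090909]
[array([ 0.5343, -0.3218,  0.052 ]), array([ 0.5337, -0.3442,  0.052 ]), array([ 0.4351, -0.3394,  0.052 ]), array([ 0.4356, -0.3172,  0.052 ])]
[  5   9  20  32 492] [419.6402439  204.64634146]
[array([ 0.5113, -0.2765,  0.052 ]), array([ 0.5163, -0.3116,  0.052 ]), array([ 0.447 , -0.3199,  0.052 ]), array([ 0.442, -0.285,  0.052])]
```

Measured layout:
- **Cartridge:** origin about (0.4665, -0.299), yaw about 0.12.
- **Scanner:** mouth about (0.545, 0.102), bay +x at yaw about π-0.137.

I'll grasp with tool yaw -3.02 and place at -0.137. The path goes round the scanner, above the bar.

Request:
apply_moves(jaw=[1,1,1,1,1], translation=[[0.03,-0.03,0.03],[0.06,-0.06,0.06],[0.09,-0.09,0.09],[0.12,-0.12,0.11],[0.15,-0.15,0.13]], angular=[[0,0,-8],[0,0,-16],[0,0,-24],[0,0,-32],[0,0,-40]])

```text
clock: 0.6
position: [0.3751, 0.432, 0.3415]
tool_rot: [-1.571, 0.0, -1.071]
force: [1.4, 0.7, 0.3]
grip_width: 0.0855
```

Request:
apply_moves(jaw=[1,1,1,1,1], translation=[[0.03,-0.036,0.01],[0.06,-0.072,0.02],[0.09,-0.108,0.03],[0.12,-0.144,0.04],[0.15,-0.18,0.05]], angular=[[0,0,-8],[0,0,-16],[0,0,-24],[0,0,-32],[0,0,-40]])

```text
clock: 1.1
position: [0.525, 0.2517, 0.3908]
tool_rot: [-1.571, 0.0, -1.769]
force: [1.3, 1.5, 0.3]
grip_width: 0.0855
```

Request:
apply_moves(jaw=[1,1,1,1,1], translation=[[0.012,-0.044,0],[0.024,-0.088,0],[0.036,-0.132,0],[0.048,-0.176,0],[0.06,-0.22,0]], angular=[[0,0,-8],[0,0,-16],[0,0,-24],[0,0,-32],[0,0,-40]])

```text
clock: 1.6
position: [0.5842, 0.0317, 0.3903]
tool_rot: [-1.571, -0.0, -2.467]
force: [1.1, 0.9, 0.7]
grip_width: 0.0854
```

Request:
apply_moves(jaw=[1,1,1,1,1], translation=[[-0.006,-0.044,-0.01],[-0.012,-0.088,-0.02],[-0.018,-0.132,-0.03],[-0.024,-0.176,-0.04],[-0.03,-0.22,-0.05]], angular=[[0,0,-8],[0,0,-16],[0,0,-24],[0,0,-32],[0,0,-32]])

```text
clock: 2.1
position: [0.5536, -0.188, 0.3398]
tool_rot: [-1.571, -0.0, -3.025]
force: [0.5, 0.1, 0.3]
grip_width: 0.0851
```

Request:
apply_moves(jaw=[1,1,1,1,1], translation=[[-0.017,-0.022,-0.04],[-0.034,-0.044,-0.08],[-0.051,-0.066,-0.12],[-0.068,-0.088,-0.16],[-0.084,-0.1105,-0.2]], angular=[[0,0,0],[0,0,0],[0,0,0],[0,0,0],[0,0,0.2]])

```text
clock: 2.6
position: [0.4692, -0.2975, 0.1388]
tool_rot: [-1.571, -0.0, -3.016]
force: [1.9, -0.4, 0.3]
grip_width: 0.0857
```

Request:
apply_moves(jaw=[1,1,1,1,1], translation=[[0,0,-0.025],[0,0,-0.05],[0,0,-0.075],[0,0,-0.075],[0,0,-0.075]], angular=[[0,0,0],[0,0,0],[0,0,0],[0,0,0],[0,0,0]])

```text
clock: 3.1
position: [0.47, -0.2973, 0.0658]
tool_rot: [-1.571, -0.001, -3.017]
force: [0.6, 0.8, 0.0]
grip_width: 0.0854
```

Run:
```python
from h import *
from workcell import cams
f=cams.grab_frame("side");g=cams.grab_frame("top")
cv2.imwrite("pics/g1.png",np.hstack([crop(f,240,200,140,120,3),crop(g,370,150,100,120,3)]))
```

```text
(no output)
```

View pics/g1.png

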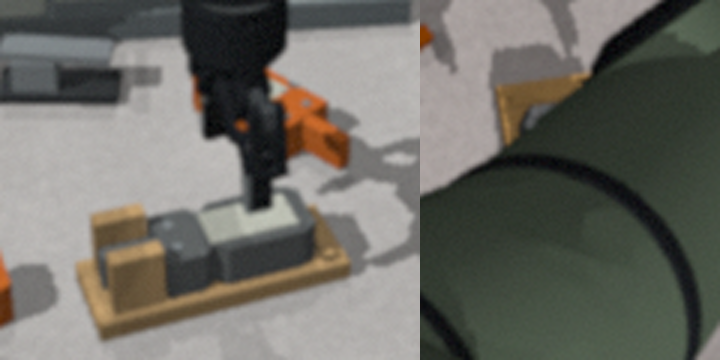

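Run:
```python
from h import *
s=pickle.load(open("f0.pkl","rb"))["side"]
S=lambda X:((proj(s,X)-[240,200])*3).round(0)
c=np.array([.4700,-.2973]);n=np.array([.12,-.993])
for w in(.0425,.05):
  for z in(.06,.05):print(w,z,S([*(c+n*w),z]),S([*(c-n*w),z]))
o=np.array([.4665,-.2988]);d=np.array([.993,.12])
print("top centre",S([*o,.052]),"near edge mid",S([*(o+n*.028),.052]),"far",S([*(o-n*.028),.052]),"rear near",S([*(o-.06*d+n*.028),.052]),"rear far",S([*(o-.06*d-n*.028),.052]))
```

```text
0.0425 0.06 [254. 248.] [217. 180.]
0.0425 0.05 [254. 259.] [217. 190.]
0.05 0.06 [258. 255.] [213. 174.]
0.05 0.05 [258. 265.] [214. 184.]
top centre [231. 223.] near edge mid [244. 246.] far [219. 201.] rear near [167. 265.] rear far [145. 218.]
```

Run:
```python
from h import *
from workcell import cams,observe,bot
s=pickle.load(open("f0.pkl","rb"))["side"]
o=observe();print(o["position"],o["tool_rot"],o["grip_width"],bot.nose_length)
print("start tcp",proj(s,[.224,.583,.21]),"tips",[proj(s,[.224+k*.0425*.359,.583+k*.0425*.933,.204]) for k in(1,-1)])
f=cams.grab_frame("side")
cv2.imwrite("pics/g2.png",np.hstack([crop(s,160,20,60,80,5),crop(f,260,180,90,80,5)]))
```

```text
[ 0.47068168 -0.29743346  0.0666075 ] [-1.57003401e+00  1.15635852e-03 -3.01626337e+00] 0.08538193148757244 0.019
start tcp [192.02317279  86.58779677] tips [array([196.48897272,  84.09806847]), array([187.88494576,  92.59744778])]
```

View pics/g2.png

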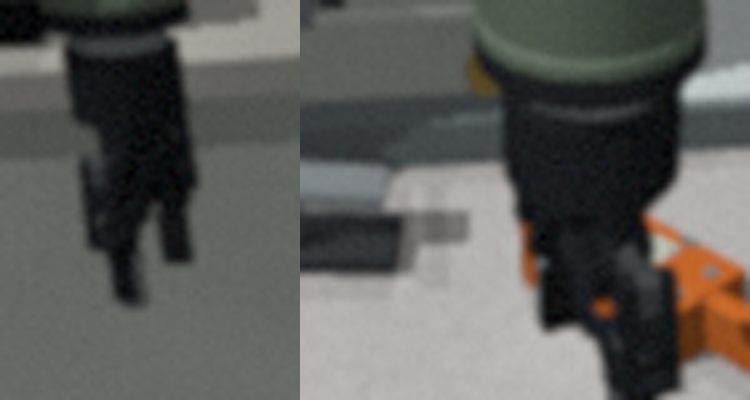

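Request:
apply_moves(jaw=[1,1,1,1], translation=[[0,0,-0.01],[0,0,-0.02],[0,0,-0.022],[0,0,-0.022]], angular=[[0,0,0],[0,0,0],[0,0,0],[0,0,0]])

```text
clock: 3.65
position: [0.4698, -0.297, 0.0428]
tool_rot: [-1.571, -0.001, -3.016]
force: [0.2, 0.2, -0.7]
grip_width: 0.0855
```

Run:
```python
from h import *
from workcell import cams,observe
o=observe();print(o["position"],o["force"])
f=cams.grab_frame("side")
cv2.imwrite("pics/g3.png",crop(f,255,200,110,100,6))
```

```text
[ 0.46980057 -0.29695291  0.04280869] [ 0.20275694  0.21747736 -0.65200854]
```

View pics/g3.png

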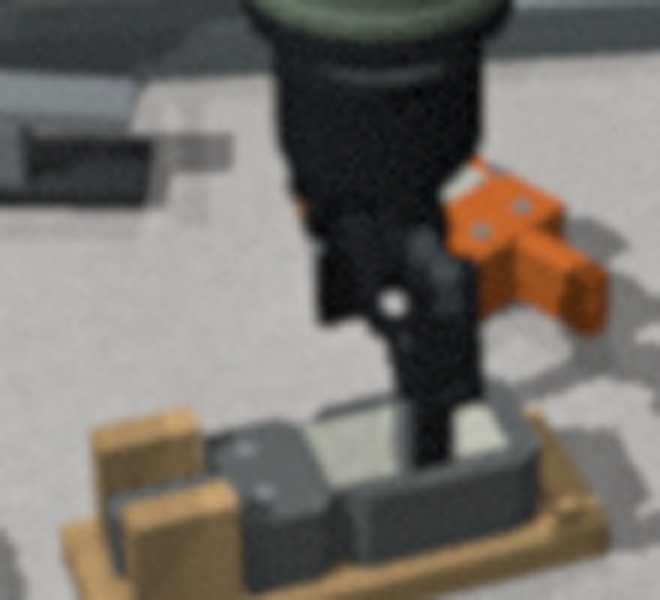

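Request:
apply_moves(jaw=[0.2,0.2,0.2,0.2], translation=[[0,0,0],[0,0,0],[0,0,0],[0,0,0]], angular=[[0,0,0],[0,0,0],[0,0,0],[0,0,0]], newtons=25)

```text
clock: 4.1
position: [0.4702, -0.2971, 0.0435]
tool_rot: [-1.571, 0.0, -3.016]
force: [-0.4, -0.9, -0.2]
grip_width: 0.051
```

Run:
```python
from h import *
from workcell import cams,observe
o=observe();print(o["position"],o["force"],o["grip_width"])
f=cams.grab_frame("side")
print(proj(f,[.475,-.338,.037]),proj(f,[.475,-.338,.077]))
cv2.imwrite("pics/g4.png",crop(f,255,200,110,100,6))
```

```text
[ 0.47023261 -0.29710846  0.04351155] [-0.43847084 -0.91064901 -0.18801648] 0.050990633627524116
[324.61652818 290.1089872 ] [324.58744174 276.49558162]
```

View pics/g4.png

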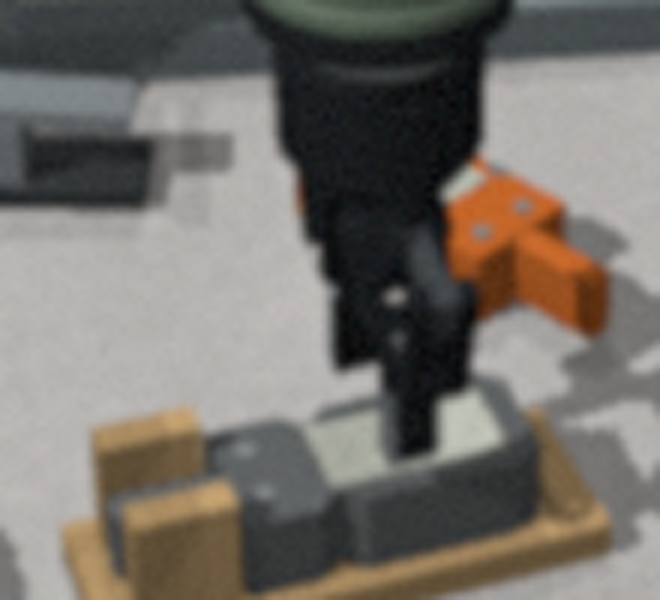

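Run:
```python
from h import *
from scipy.optimize import least_squares
D=pickle.load(open("f0.pkl","rb"));s=D["side"]
S=lambda x,y,k=6,ox=255,oy=200:np.array([ox+(x+.5)/k-.5,oy+(y+.5)/k-.5])
n=np.array([.125,-.992,0])
for w,a,b in((.030,S(410,457),S(356,366)),(.047,S(432,467),S(342,322))):
  for e in (0,.006):
    r=least_squares(lambda X:np.r_[proj(s,X+n*(w+e-.004))-a,proj(s,X-n*(w+e-.004))-b],[.47,-.297,.05]);print(w,e,r.x.round(4),r.fun.round(1))
```

```text
0.03 0 [ 0.4526 -0.3767  0.1373] [-0.2  0.1  0.2 -0.1]
0.03 0.006 [ 0.4923 -0.1971 -0.0177] [-0.2  0.1  0.2 -0.1]
0.047 0 [ 0.4581 -0.3572  0.1286] [-0.5  0.3  0.5 -0.3]
0.047 0.006 [ 0.4829 -0.2459  0.0337] [-0.5  0.3  0.5 -0.3]
```

The gripper closed to 51 mm above the body, so the fingertips are about 35–40 mm higher than the reported TCP implies. Next I'll open, descend in guarded steps while watching the force, and measure this offset.

Request:
apply_moves(jaw=[1,1,1,1], translation=[[0,0,0],[0,0,0],[0,0,-0.005],[0,0,-0.01]], angular=[[0,0,0],[0,0,0],[0,0,0],[0,0,0]])

```text
clock: 4.55
position: [0.4702, -0.297, 0.033]
tool_rot: [-1.571, 0.0, -3.016]
force: [0.6, 0.5, -0.2]
grip_width: 0.0856
```

Request:
apply_moves(jaw=[1,1,1], translation=[[0,0,-0.005],[0,0,-0.01],[0,0,-0.01]], angular=[[0,0,0],[0,0,0],[0,0,0]])

```text
clock: 4.85
position: [0.4698, -0.2969, 0.0226]
tool_rot: [-1.571, -0.001, -3.016]
force: [0.8, 0.6, 0.6]
grip_width: 0.0856
```

Run:
```python
from h import *
from workcell import cams,observe
s=pickle.load(open("f0.pkl","rb"))["side"]
o=observe();print(o["position"],o["force"],o["grip_width"])
f=cams.grab_frame("side");c=cv2.cvtColor(f["pixels"],cv2.COLOR_RGB2GRAY)
# near-finger tip: dark pixels in column 327 over the label/body
for u in(322,325,327,329,331):print(u,c[262:298,u].tolist())
b=np.array([.4702,-.297]);n=np.array([.125,-.992])
print([proj(s,[*(b+n*.045),z]).round(1).tolist() for z in(.02,.03,.04,.05,.06,.07,.08)])
print("start",[proj(s,[.224-.0425*.359,.583-.0425*.933,z]).round(1).tolist() for z in(.204,.224,.244,.264)])
```

```text
[ 0.46978897 -0.29691182  0.02258985] [0.76926519 0.61540264 0.55913937] 0.08558084073726817
322 [34, 37, 44, 42, 35, 31, 26, 26, 29, 28, 37, 50, 69, 81, 85, 85, 85, 84, 86, 85, 84, 86, 88, 81, 66, 57, 53, 54, 56, 56, 70, 104, 133, 135, 112, 89]
325 [20, 23, 19, 23, 21, 25, 20, 27, 23, 22, 20, 22, 23, 22, 24, 18, 15, 18, 21, 19, 23, 18, 33, 50, 57, 56, 58, 54, 55, 64, 94, 128, 136, 115, 91, 83]
327 [27, 22, 23, 24, 26, 26, 27, 20, 21, 15, 24, 28, 17, 23, 19, 17, 18, 20, 14, 23, 19, 19, 40, 58, 55, 54, 57, 53, 59, 76, 111, 133, 128, 100, 80, 84]
329 [24, 24, 23, 26, 25, 19, 24, 21, 16, 21, 27, 29, 20, 22, 26, 30, 32, 26, 28, 30, 31, 34, 50, 53, 57, 56, 55, 55, 62, 96, 129, 134, 115, 90, 80, 83]
331 [28, 17, 24, 22, 25, 25, 24, 19, 19, 28, 35, 28, 39, 62, 83, 90, 88, 73, 59, 54, 53, 53, 58, 57, 58, 53, 56, 52, 75, 109, 132, 129, 103, 85, 81, 85]
[[325.4, 296.8], [325.4, 293.5], [325.4, 290.1], [325.4, 286.8], [325.3, 283.4], [325.3, 279.9], [325.3, 276.5]]
start [[187.9, 92.6], [187.0, 86.9], [186.1, 81.1], [185.2, 75.3]]
```

Request:
apply_moves(jaw=[1,1,1], translation=[[0,0,-0.005],[0,0,-0.01],[0,0,-0.012]], angular=[[0,0,0],[0,0,0],[0,0,0]])

```text
clock: 5.2
position: [0.47, -0.297, 0.0108]
tool_rot: [-1.571, -0.0, -3.016]
force: [0.7, -0.6, 0.8]
grip_width: 0.0852
```

Run:
```python
from h import *
from workcell import cams,observe
o=observe();print(o["position"],o["force"],o["grip_width"])
f=cams.grab_frame("side")
cv2.imwrite("pics/g5.png",crop(f,255,200,110,100,6))
```

```text
[ 0.47001298 -0.29696255  0.01082911] [ 0.69190447 -0.62407371  0.77200806] 0.08524547728262824
```

View pics/g5.png

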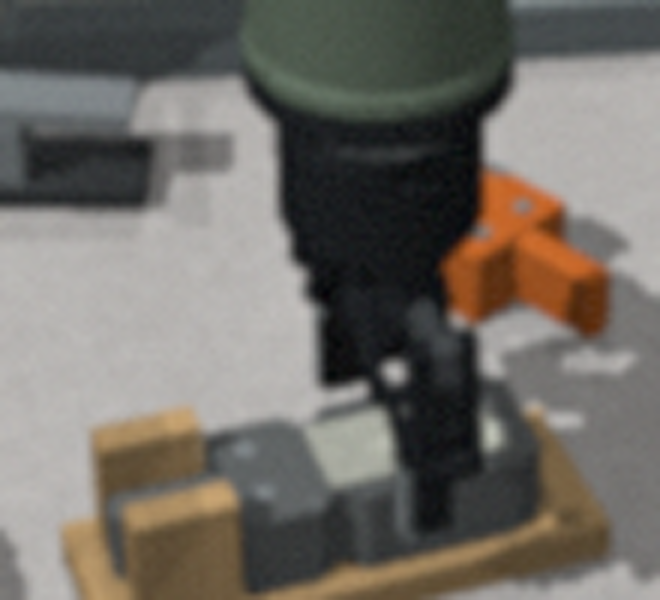

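The near finger now stands in front of the body's side, with its tip at about row 530, and there is no contact force. I'll go down another 15 mm and close.

Request:
apply_moves(jaw=[1,1,1,1], translation=[[0,0,-0.005],[0,0,-0.01],[0,0,-0.015],[0,0,-0.015]], angular=[[0,0,0],[0,0,0],[0,0,0],[0,0,0]])

```text
clock: 5.65
position: [0.4698, -0.2969, -0.0043]
tool_rot: [-1.571, -0.001, -3.016]
force: [0.2, 0.3, 1.3]
grip_width: 0.0853
```

Request:
apply_moves(jaw=[0,0,0,0,0], translation=[[0,0,0],[0,0,0],[0,0,0],[0,0,0],[0,0,0]], angular=[[0,0,0],[0,0,0],[0,0,0],[0,0,0],[0,0,0]], newtons=40)

```text
clock: 6.15
position: [0.4703, -0.2972, -0.0033]
tool_rot: [-1.571, 0.0, -3.016]
force: [-1.0, -0.0, 6.3]
grip_width: 0.0555
```

Gripped at 55.5 mm. Lifting.

Request:
apply_moves(jaw=[0,0,0,0,0], translation=[[0,0,0.005],[0,0,0.015],[0,0,0.03],[0,0,0.045],[0,0,0.06]], angular=[[0,0,0],[0,0,0],[0,0,0],[0,0,0],[0,0,0]], newtons=60)

```text
clock: 6.65
position: [0.4703, -0.2972, 0.0581]
tool_rot: [-1.57, 0.001, -3.016]
force: [-0.2, -0.1, -4.0]
grip_width: 0.055
```

Request:
apply_moves(jaw=[0,0,0,0,0], translation=[[0,0,0.02],[0,0,0.04],[0,0,0.06],[0,0,0.07],[0,0,0.08]], angular=[[0,0,0],[0,0,0],[0,0,0],[0,0,0],[0,0,0]])

```text
clock: 7.15
position: [0.4702, -0.2969, 0.1374]
tool_rot: [-1.571, 0.001, -3.016]
force: [0.1, -0.4, -5.7]
grip_width: 0.055
```

Run:
```python
from h import *
from workcell import cams,observe
o=observe();print(o["position"],o["force"],o["grip_width"])
f=cams.grab_frame("side")
print([proj(f,[.4665+a*.993,-.2968+a*.12,.016+.14]).round(1).tolist() for a in(-.06,0,.06)])
cv2.imwrite("pics/g6.png",crop(f,220,130,160,150,4))
```

```text
[ 0.47022595 -0.29694162  0.13738375] [ 0.08153167 -0.41974464 -5.74435166] 0.05502703098352153
[[289.9, 243.0], [316.3, 237.2], [341.9, 231.5]]
```

View pics/g6.png

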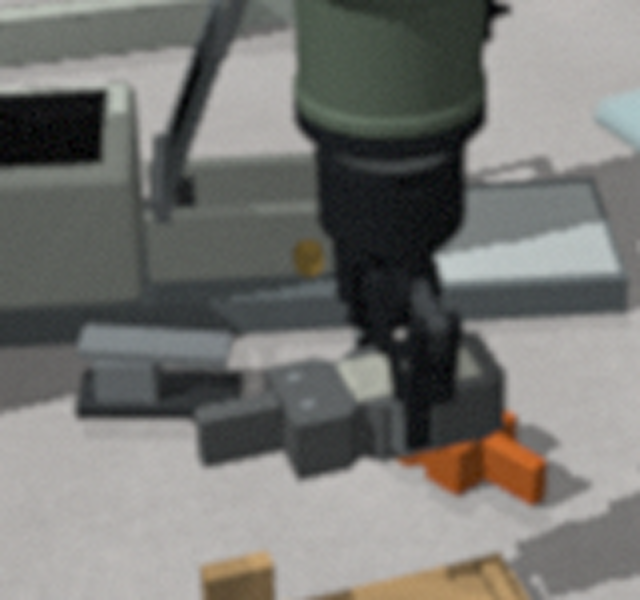

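The cartridge is held level, with the fin to image-left and the nose to image-right. Carrying it over while turning 165°.

Request:
apply_moves(jaw=[0,0,0,0,0], translation=[[0.008,0.012,0.005],[0.02,0.03,0.01],[0.034,0.05,0.01],[0.047,0.07,0.01],[0.06,0.09,0.01]], angular=[[0,0,5],[0,0,13],[0,0,21],[0,0,29],[0,0,37]])

```text
clock: 7.7
position: [0.5303, -0.2061, 0.146]
tool_rot: [-1.571, -0.0, -2.365]
force: [-0.1, -0.5, -4.6]
grip_width: 0.0554
```

Request:
apply_moves(jaw=[0,0,0,0,0], translation=[[0.01,0.02,0],[0.02,0.04,0],[0.03,0.06,0],[0.04,0.08,0],[0.05,0.1,0]], angular=[[0,0,8],[0,0,16],[0,0,24],[0,0,32],[0,0,40]])

```text
clock: 8.2
position: [0.5801, -0.1062, 0.1459]
tool_rot: [-1.572, -0.0, -1.667]
force: [0.8, -0.5, -4.7]
grip_width: 0.0553
```

Request:
apply_moves(jaw=[0,0,0,0,0], translation=[[0.006,0.02,0],[0.012,0.04,0],[0.018,0.06,0],[0.024,0.08,0],[0.03,0.1,0]], angular=[[0,0,8],[0,0,16],[0,0,24],[0,0,32],[0,0,40]])

```text
clock: 8.7
position: [0.6099, -0.0064, 0.1458]
tool_rot: [-1.572, 0.001, -0.969]
force: [0.5, 0.5, -3.8]
grip_width: 0.0548
```

Request:
apply_moves(jaw=[0,0,0,0,0], translation=[[0.005,0.02,0],[0.01,0.04,0],[0.015,0.06,0],[0.018,0.08,0],[0.02,0.097,0]], angular=[[0,0,8],[0,0,16],[0,0,24],[0,0,32],[0,0,40]])

```text
clock: 9.2
position: [0.6299, 0.0909, 0.1456]
tool_rot: [-1.571, 0.001, -0.27]
force: [-0.5, 1.1, -3.7]
grip_width: 0.0557
```

Request:
apply_moves(jaw=[0,0,0,0,0], translation=[[0,0,-0.015],[0,0,-0.03],[0,0,-0.045],[0,0,-0.055],[0,0,-0.06]], angular=[[0,0,5],[0,0,8],[0,0,8],[0,0,8],[0,0,8]])

```text
clock: 9.7
position: [0.6296, 0.0897, 0.085]
tool_rot: [-1.571, 0.002, -0.138]
force: [0.1, 0.2, -4.2]
grip_width: 0.0551
```

Run:
```python
from h import *
from workcell import cams,observe
o=observe();print(o["position"],o["tool_rot"],o["force"],o["grip_width"],o["qpos"].round(2))
f=cams.grab_frame("side");g=cams.grab_frame("top");pickle.dump(dict(side=f,top=g),open("f1.pkl","wb"))
cv2.imwrite("pics/g7.png",np.hstack([crop(f,240,80,160,150,2.6),crop(g,170,80,140,150,2.6)]))
```

```text
[0.62963317 0.08967638 0.08504047] [-1.57142334e+00  1.51198709e-03 -1.38008156e-01] [ 0.14187485  0.1769972  -4.19942749] 0.055118309007175785 [-0.16  0.69 -0.12  1.66  0.1   0.8   1.11]
```

View pics/g7.png

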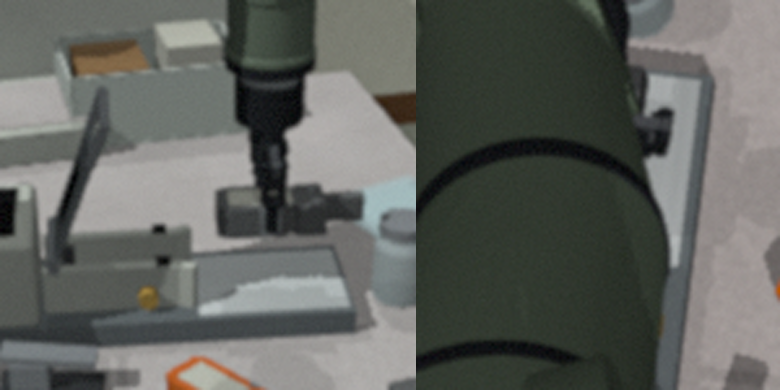

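The cartridge is level over the sill, with its nose towards the bay and its fin away from it. Lowering it slowly, with force checks.

Request:
apply_moves(jaw=[0,0,0,0,0], translation=[[0,0,-0.015],[0,0,-0.03],[0,0,-0.045],[0,0,-0.058],[0,0,-0.065]], angular=[[0,0,0],[0,0,0],[0,0,0],[0,0,0],[0,0,0]])

```text
clock: 10.3
position: [0.6294, 0.0898, 0.0195]
tool_rot: [-1.571, 0.002, -0.136]
force: [-0.3, 0.2, -4.2]
grip_width: 0.055
```

Request:
apply_moves(jaw=[0,0,0,0,0], translation=[[0,0,-0.002],[0,0,-0.004],[0,0,-0.006],[0,0,-0.006],[0,0,-0.006]], angular=[[0,0,0],[0,0,0],[0,0,0],[0,0,0],[0,0,0]])

```text
clock: 10.8
position: [0.6304, 0.0899, 0.0157]
tool_rot: [-1.571, -0.0, -0.136]
force: [-0.4, -0.0, -4.8]
grip_width: 0.0551
```

Request:
apply_moves(jaw=[0,0,0], translation=[[0,0,-0.0015],[0,0,-0.002],[0,0,-0.002]], angular=[[0,0,0],[0,0,0],[0,0,0]])

```text
clock: 11.1
position: [0.6302, 0.0899, 0.0134]
tool_rot: [-1.571, -0.0, -0.136]
force: [0.6, -0.2, -5.6]
grip_width: 0.0552
```

Request:
apply_moves(jaw=[0,0,0], translation=[[0,0,-0.001],[0,0,-0.0015],[0,0,-0.0015]], angular=[[0,0,0],[0,0,0],[0,0,0]])

```text
clock: 11.4
position: [0.6301, 0.0899, 0.0118]
tool_rot: [-1.571, 0.0, -0.136]
force: [0.8, -1.0, -4.5]
grip_width: 0.0546
```

Request:
apply_moves(jaw=[0,0,0], translation=[[0,0,-0.001],[0,0,-0.0015],[0,0,-0.0015]], angular=[[0,0,0],[0,0,0],[0,0,0]])

```text
clock: 11.7
position: [0.6304, 0.09, 0.0108]
tool_rot: [-1.571, -0.0, -0.136]
force: [-1.5, -1.0, 3.9]
grip_width: 0.0553
```

Request:
apply_moves(jaw=[0,0,0], translation=[[0,0,-0.001],[0,0,-0.001],[0,0,-0.001]], angular=[[0,0,0],[0,0,0],[0,0,0]])

```text
clock: 12.0
position: [0.6307, 0.09, 0.0108]
tool_rot: [-1.57, -0.001, -0.137]
force: [-6.5, -0.7, 19.5]
grip_width: 0.0552
```

Touched down at a reading of 0.0108, as predicted. Easing off and letting go.

Request:
apply_moves(jaw=[0,0.4,0.7,1,1], translation=[[0,0,0.001],[0,0,0.001],[0,0,0.001],[0,0,0.001],[0,0,0.001]], angular=[[0,0,0],[0,0,0],[0,0,0],[0,0,0],[0,0,0]])

```text
clock: 12.5
position: [0.6302, 0.0899, 0.0103]
tool_rot: [-1.571, 0.0, -0.136]
force: [0.2, 0.0, -0.2]
grip_width: 0.0855
```

Request:
apply_moves(jaw=[1,1,1,1,1], translation=[[0,0,0],[0,0,0.01],[0,0,0.025],[0,0,0.05],[0,0,0.08]], angular=[[0,0,0],[0,0,0],[0,0,0],[0,0,0],[0,0,0]])

```text
clock: 13.0
position: [0.6299, 0.0899, 0.092]
tool_rot: [-1.571, 0.0, -0.136]
force: [0.4, -0.5, 0.0]
grip_width: 0.0855
```

Run:
```python
from h import *
from workcell import cams,observe
o=observe();print(o["position"],o["force"],o["grip_width"])
f=cams.grab_frame("side");pickle.dump(f,open("f2.pkl","wb"))
o=np.array([.6342,.0901]);d=np.array([-.9907,.1357]);n=np.array([.1357,.9907])
P=lambda a,b,z:proj(f,[*(o+a*d+b*n),z]).round(1)
print("fin end",P(-.105,0,.05),P(-.105,-.007,.066),P(-.105,-.007,.034),"rear near top",P(-.06,-.028,.066),"nose near",P(.06,-.028,.066),P(.06,-.028,.03))
g=cv2.cvtColor(f["pixels"],cv2.COLOR_RGB2GRAY)
for v in (165,170,175,180,184):print(v,g[v,300:390:2].tolist())
```

```text
[0.62988835 0.0898701  0.0920012 ] [ 0.35920837 -0.50327581  0.01621264] 0.08550188282429805
fin end [377.9 180.6] [378.7 177.1] [378.1 186.4] rear near top [364.8 181.5] nose near [324.  183.6] [324.  194.1]
165 [147, 150, 165, 168, 167, 161, 164, 168, 167, 168, 166, 166, 166, 165, 165, 163, 166, 168, 166, 173, 159, 66, 18, 14, 103, 171, 169, 171, 169, 170, 168, 169, 170, 165, 158, 156, 135, 117, 127, 148, 165, 171, 174, 130, 107]
170 [76, 79, 90, 92, 89, 86, 93, 156, 166, 167, 166, 168, 166, 166, 167, 167, 166, 164, 166, 168, 166, 172, 171, 163, 154, 132, 127, 110, 111, 110, 110, 110, 109, 107, 109, 110, 111, 109, 109, 111, 108, 117, 141, 109, 78]
175 [86, 85, 82, 84, 87, 87, 95, 159, 171, 164, 161, 154, 102, 70, 89, 93, 95, 99, 102, 98, 92, 90, 90, 103, 123, 117, 75, 85, 85, 102, 94, 90, 89, 78, 83, 91, 97, 89, 87, 104, 115, 111, 126, 147, 152]
180 [54, 9, 26, 95, 107, 123, 123, 131, 120, 118, 119, 109, 54, 60, 105, 126, 133, 153, 157, 163, 153, 148, 142, 142, 140, 142, 111, 94, 92, 90, 80, 72, 64, 43, 44, 44, 46, 46, 43, 76, 113, 111, 123, 129, 127]
184 [85, 87, 103, 112, 118, 133, 134, 112, 110, 119, 119, 107, 59, 69, 69, 63, 65, 63, 64, 60, 57, 61, 59, 62, 61, 39, 55, 67, 59, 59, 56, 62, 58, 43, 44, 44, 43, 47, 42, 79, 126, 128, 134, 146, 153]
```

Run:
```python
from h import *
D=pickle.load(open("f0.pkl","rb"))
print("jar cap",onz(D["top"],251,66,.1),onz(D["side"],395,166,.1),"base-ish",onz(D["side"],395,190,.02))
```

```text
jar cap [0.79000588 0.06924609 0.1       ] [0.7840166  0.06413198 0.1       ] base-ish [0.78838391 0.05887411 0.02      ]
```

The jar stands close behind the fin (near edge at x about 0.755), so I'll grip the fin near the body with the jaws half open.

Request:
apply_moves(jaw=[0,0,0,0,0], translation=[[0.02,-0.0025,0],[0.04,-0.005,0],[0.06,-0.0075,0],[0.0785,-0.01,0],[0.0785,-0.01,0]], angular=[[0,0,0],[0,0,0],[0,0,0],[0,0,0],[0,0,0]])

```text
clock: 13.55
position: [0.7106, 0.0793, 0.0914]
tool_rot: [-1.57, -0.002, -0.137]
force: [-0.4, 0.6, 0.4]
grip_width: 0.0427
```

Request:
apply_moves(jaw=[0,0,0,0,0], translation=[[0,0,-0.02],[0,0,-0.04],[0,0,-0.06],[0,0,-0.076],[0,0,-0.076]], angular=[[0,0,0],[0,0,0],[0,0,0],[0,0,0],[0,0,0]])

```text
clock: 14.05
position: [0.7073, 0.08, 0.0129]
tool_rot: [-1.571, 0.003, -0.136]
force: [0.2, 0.2, 0.2]
grip_width: 0.043
```

Run:
```python
from h import *
from workcell import cams,observe
o=observe();print(o["position"],o["force"],o["grip_width"])
f=cams.grab_frame("side")
cv2.imwrite("pics/g8.png",crop(f,290,100,125,110,6))
```

```text
[0.70730676 0.0799558  0.01289816] [0.15363996 0.24909071 0.1953324 ] 0.042972034203604216
```

View pics/g8.png

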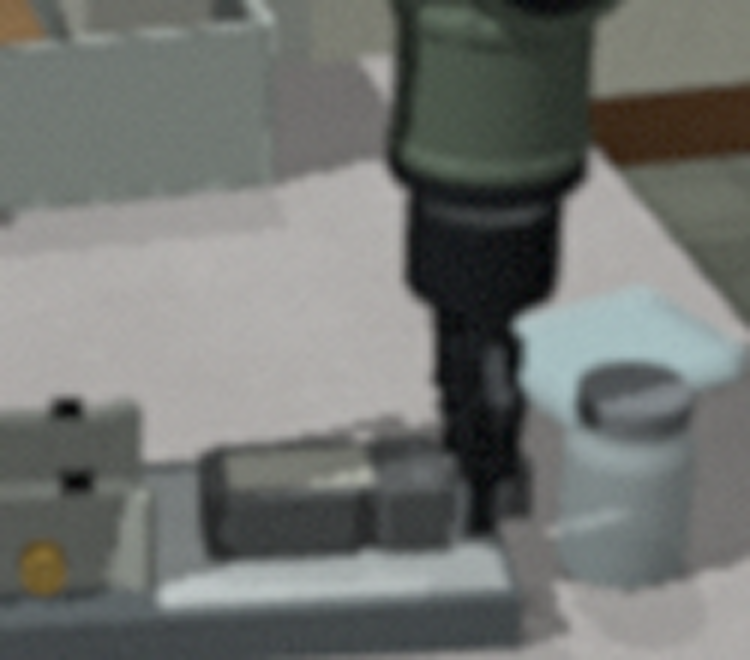

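The cartridge lies flat on the sill and the near finger is beside the fin at (485,500), clear of the jar. Gripping the fin.

Request:
apply_moves(jaw=[-0.3,-0.7,-0.9,-0.9,-0.9], translation=[[0,0,0.002],[0,0,0.002],[0,0,0.002],[0,0,0.002],[0,0,0.002]], angular=[[0,0,0],[0,0,0],[0,0,0],[0,0,0],[0,0,0]], newtons=30)

```text
clock: 14.6
position: [0.7095, 0.08, 0.018]
tool_rot: [-1.57, -0.002, -0.137]
force: [-1.5, -1.0, 8.2]
grip_width: 0.0135
```

Request:
apply_moves(jaw=[-0.5,-0.5,-0.9,-0.9,-0.9], translation=[[0,0,0],[0,0,0.005],[0,0,0.005],[0,0,0.005],[0,0,0.005]], angular=[[0,0,0],[0,0,0],[0,0,0],[0,0,0],[0,0,0]])

```text
clock: 15.1
position: [0.7092, 0.08, 0.0226]
tool_rot: [-1.57, -0.001, -0.137]
force: [-3.1, -0.2, 11.3]
grip_width: 0.0131
```

Request:
apply_moves(jaw=[-0.9,-0.9,-0.9,-0.9,-0.9], translation=[[0,0,0.0015],[-0.005,0.0007,0.0015],[-0.012,0.0016,0.0015],[-0.02,0.0027,0.0015],[-0.03,0.0041,0.0015]], angular=[[0,0,0],[0,0,0],[0,0,0],[0,0,0],[0,0,0]])

```text
clock: 15.6
position: [0.6778, 0.0841, 0.0228]
tool_rot: [-1.571, 0.0, -0.136]
force: [1.1, -0.6, -3.6]
grip_width: 0.0132
```

Request:
apply_moves(jaw=[-0.9,-0.9,-0.9,-0.9,-0.9], translation=[[-0.006,0.0008,0],[-0.012,0.0016,0],[-0.018,0.0025,0],[-0.024,0.0033,0],[-0.03,0.0041,0]], angular=[[0,0,0],[0,0,0],[0,0,0],[0,0,0],[0,0,0]])

```text
clock: 16.1
position: [0.6482, 0.0881, 0.0228]
tool_rot: [-1.571, 0.0, -0.137]
force: [-0.1, -0.0, -3.0]
grip_width: 0.0134
```

Run:
```python
from h import *
from workcell import cams,observe
o=observe();print(o["position"],o["force"],o["grip_width"])
f=cams.grab_frame("side");g0=pickle.load(open("f2.pkl","rb"))
o=np.array([.6342,.0901]);d=np.array([-.9907,.1357]);n=np.array([.1357,.9907])
P=lambda a,b,z:proj(f,[*(o+a*d+b*n),z]).round(1)
print("pred fin end",P(-.045,-.007,.055),"rear near top",P(0,-.028,.066))
g=cv2.cvtColor(f["pixels"],cv2.COLOR_RGB2GRAY)
for v in (172,176,180,184,187):print(v,g[v,300:384:2].tolist())
```

```text
[0.64819592 0.08813499 0.02284925] [-5.21316105e-02 -2.67162585e-03 -3.00009759e+00] 0.013352603812512197
pred fin end [358.5 181.4] rear near top [344.5 182.5]
172 [89, 86, 85, 86, 86, 87, 94, 157, 172, 171, 170, 172, 171, 169, 169, 170, 165, 162, 160, 158, 135, 135, 89, 21, 5, 19, 7, 39, 104, 110, 111, 109, 113, 109, 110, 111, 110, 108, 111, 112, 112, 114]
176 [87, 78, 66, 73, 93, 99, 96, 103, 106, 104, 108, 105, 106, 106, 107, 89, 58, 59, 59, 66, 61, 65, 56, 43, 10, 9, 43, 46, 67, 94, 104, 107, 111, 106, 87, 111, 112, 109, 111, 113, 113, 114]
180 [53, 12, 26, 95, 118, 118, 124, 135, 118, 117, 117, 115, 116, 114, 112, 103, 73, 72, 84, 95, 104, 90, 72, 69, 23, 21, 57, 48, 44, 88, 118, 120, 118, 117, 106, 91, 111, 112, 111, 111, 112, 114]
184 [84, 87, 87, 89, 120, 136, 138, 112, 58, 50, 47, 67, 64, 63, 54, 42, 68, 70, 57, 62, 61, 62, 56, 55, 26, 31, 55, 44, 48, 95, 118, 119, 120, 118, 118, 95, 104, 113, 112, 112, 112, 113]
187 [85, 88, 87, 107, 119, 134, 133, 112, 55, 43, 45, 44, 52, 58, 52, 41, 68, 64, 65, 58, 59, 60, 63, 70, 74, 75, 73, 76, 81, 107, 131, 137, 123, 119, 121, 112, 89, 110, 113, 111, 111, 112]
```

It tracks the prediction to about 1 px and the sideways force is nil. I'll keep the fin gripped and push on in short, force-checked steps.

Request:
apply_moves(jaw=[-0.9,-0.9,-0.9,-0.9,-0.9], translation=[[-0.005,0.0007,0],[-0.01,0.0014,0],[-0.015,0.002,0],[-0.02,0.0027,0],[-0.025,0.0034,0]], angular=[[0,0,0],[0,0,0],[0,0,0],[0,0,0],[0,0,0]])

```text
clock: 16.65
position: [0.6241, 0.0922, 0.0232]
tool_rot: [-1.57, -0.002, -0.137]
force: [4.6, 4.2, -2.4]
grip_width: 0.0134
```

Request:
apply_moves(jaw=[-0.9,-0.9,-0.9,-0.9,-0.9], translation=[[-0.005,0.0007,0],[-0.01,0.0014,0],[-0.015,0.002,0],[-0.02,0.0027,0],[-0.025,0.0034,0]], angular=[[0,0,0],[0,0,0],[0,0,0],[0,0,0],[0,0,0]])

```text
clock: 17.15
position: [0.5988, 0.0961, 0.0232]
tool_rot: [-1.569, -0.001, -0.136]
force: [3.1, 5.5, -3.5]
grip_width: 0.0134
```

Request:
apply_moves(jaw=[-0.9,-0.9,-0.9,-0.9,-0.9], translation=[[-0.005,0.0007,0],[-0.01,0.0014,0],[-0.015,0.002,0],[-0.02,0.0027,0],[-0.025,0.0034,0]], angular=[[0,0,0],[0,0,0],[0,0,0],[0,0,0],[0,0,0]])

```text
clock: 17.65
position: [0.5739, 0.0996, 0.0232]
tool_rot: [-1.569, -0.001, -0.136]
force: [2.3, 6.2, -2.9]
grip_width: 0.0135
```

Request:
apply_moves(jaw=[-0.9,-0.9,-0.9,-0.9,-0.9], translation=[[-0.003,0.0004,0],[-0.006,0.0008,0],[-0.009,0.0012,0],[-0.012,0.0016,0],[-0.015,0.002,0]], angular=[[0,0,0],[0,0,0],[0,0,0],[0,0,0],[0,0,0]])

```text
clock: 18.15
position: [0.5589, 0.1016, 0.0232]
tool_rot: [-1.569, -0.001, -0.136]
force: [2.0, 5.4, -3.7]
grip_width: 0.0134
```

Request:
apply_moves(jaw=[-0.9,-0.9,-0.9], translation=[[-0.002,0.0003,0],[-0.004,0.0005,0],[-0.004,0.0005,0]], angular=[[0,0,0],[0,0,0],[0,0,0]])

```text
clock: 18.45
position: [0.5541, 0.102, 0.023]
tool_rot: [-1.57, 0.0, -0.136]
force: [-1.4, 5.7, -3.3]
grip_width: 0.0135
```

Request:
apply_moves(jaw=[-0.9,-0.9,-0.9], translation=[[-0.001,0.0001,0],[-0.002,0.0003,0],[-0.002,0.0003,0]], angular=[[0,0,0],[0,0,0],[0,0,0]])

```text
clock: 18.75
position: [0.552, 0.1022, 0.023]
tool_rot: [-1.57, 0.001, -0.136]
force: [-3.2, 6.2, -3.6]
grip_width: 0.0136
```

Request:
apply_moves(jaw=[-0.9,-0.9,-0.9], translation=[[-0.001,0.0001,0],[-0.002,0.0003,0],[-0.002,0.0003,0]], angular=[[0,0,0],[0,0,0],[0,0,0]])

```text
clock: 19.05
position: [0.5499, 0.1023, 0.0229]
tool_rot: [-1.57, 0.001, -0.136]
force: [-2.5, 4.9, -2.9]
grip_width: 0.0135
```

Force has gone negative in x, so the ball is dropping into the notch and drawing the cartridge in. A little further to the stop.

Request:
apply_moves(jaw=[-0.9,-0.9,-0.9], translation=[[-0.001,0.0001,0],[-0.002,0.0003,0],[-0.002,0.0003,0]], angular=[[0,0,0],[0,0,0],[0,0,0]])

```text
clock: 19.35
position: [0.5496, 0.1026, 0.0233]
tool_rot: [-1.569, -0.002, -0.136]
force: [5.4, 4.0, -4.2]
grip_width: 0.0137
```

Request:
apply_moves(jaw=[-0.9,-0.9,-0.9], translation=[[-0.001,0.0001,0],[-0.0015,0.0002,0],[-0.0015,0.0002,0]], angular=[[0,0,0],[0,0,0],[0,0,0]])

```text
clock: 19.65
position: [0.5496, 0.1028, 0.0238]
tool_rot: [-1.568, -0.005, -0.136]
force: [13.2, 3.9, -4.5]
grip_width: 0.0134
```

Rigid stop felt (13 N). Letting go with a small opening and lifting straight up.

Request:
apply_moves(jaw=[-0.9,-0.5,-0.5,-0.5,-0.5], translation=[[0.001,0,0],[0.0015,0,0],[0.0015,0,0],[0.0015,0,0.005],[0.0015,0,0.02]], angular=[[0,0,0],[0,0,0],[0,0,0],[0,0,0],[0,0,0]])

```text
clock: 20.15
position: [0.5477, 0.1017, 0.0427]
tool_rot: [-1.572, 0.002, -0.136]
force: [-0.2, -0.3, 0.3]
grip_width: 0.0217
```

Request:
apply_moves(jaw=[-0.5,-0.5,-0.5,-0.5,-0.5], translation=[[0.01,0,0.03],[0.03,0,0.06],[0.06,0,0.08],[0.09,0,0.08],[0.11,0,0.08]], angular=[[0,0,0],[0,0,0],[0,0,0],[0,0,0],[0,0,0]])

```text
clock: 20.65
position: [0.6607, 0.1017, 0.1253]
tool_rot: [-1.57, -0.003, -0.137]
force: [-0.6, 0.2, 0.3]
grip_width: 0.0213
```

Run:
```python
from h import *
from workcell import cams,observe
o=observe();print(o["position"],o["force"],o["grip_width"],o["qpos"].round(2))
f=cams.grab_frame("side");t=cams.grab_frame("top");pickle.dump(dict(side=f,top=t),open("f3.pkl","wb"))
o=np.array([.545,.1023]);d=np.array([-.9907,.1357]);n=np.array([.1357,.9907])
P=lambda h,a,b,z:proj(h,[*(o+a*d+b*n),z]).round(1)
print("pred fin end side",P(f,-.035,-.007,.055),"top",P(t,-.035,0,.066))
g=cv2.cvtColor(f["pixels"],cv2.COLOR_RGB2GRAY)
for v in (178,182,185,188):print(v,g[v,306:350].tolist())
g=cv2.cvtColor(t["pixels"],cv2.COLOR_RGB2GRAY);c=int(P(t,-.02,0,.066)[0]);print(c)
for u in(c-2,c,c+2):print(u,g[150:200,u].tolist())
# dark arm pixels extent in side, row by row
gs=cv2.cvtColor(f["pixels"],cv2.COLOR_RGB2GRAY)
print([ (z,P(f,.15-.17*np.cos(a),0,.094+.17*np.sin(a)).tolist()) for z,a in(("1.15",1.15),("1.25",1.25),("1.35",1.35))])
for v in range(104,180,6):print(v,gs[v,255:292].tolist())
```

```text
[0.66068878 0.10173258 0.12526428] [-0.56435125  0.23848054  0.30203657] 0.021346671696263187 [-0.17  0.68 -0.11  1.55  0.09  0.92  1.12]
pred fin end side [325.  183.1] top [241.2 163.2]
178 [57, 60, 62, 63, 68, 68, 64, 63, 61, 61, 62, 65, 66, 62, 62, 63, 60, 64, 82, 101, 108, 109, 111, 109, 112, 112, 112, 115, 112, 112, 115, 114, 113, 117, 115, 117, 116, 118, 120, 117, 118, 116, 116, 117]
182 [124, 126, 131, 145, 157, 160, 165, 164, 146, 107, 64, 44, 45, 46, 46, 39, 41, 51, 81, 107, 120, 120, 119, 119, 120, 120, 117, 120, 119, 119, 117, 117, 115, 116, 115, 117, 117, 114, 117, 115, 115, 113, 117, 114]
185 [110, 110, 116, 128, 133, 133, 133, 129, 109, 84, 55, 44, 42, 45, 46, 48, 46, 48, 78, 107, 117, 118, 116, 117, 114, 116, 118, 119, 115, 119, 118, 116, 116, 117, 115, 115, 117, 115, 116, 115, 120, 130, 134, 132]
188 [109, 108, 115, 127, 132, 132, 132, 128, 108, 85, 67, 67, 71, 70, 71, 74, 74, 78, 90, 110, 119, 118, 118, 118, 117, 117, 120, 116, 121, 133, 137, 144, 161, 166, 163, 170, 176, 176, 180, 178, 178, 178, 179, 178]
240
238 [60, 59, 59, 60, 60, 60, 60, 59, 58, 60, 61, 59, 58,
[... 2253 characters left out ...]
9]
158 [163, 171, 170, 167, 167, 167, 162, 133, 80, 28, 8, 28, 40, 47, 59, 98, 146, 162, 167, 166, 166, 165, 165, 165, 166, 166, 165, 166, 164, 165, 163, 163, 165, 164, 164, 168, 166]
164 [153, 169, 159, 123, 95, 78, 56, 44, 26, 33, 40, 51, 67, 109, 148, 164, 164, 164, 164, 163, 165, 165, 166, 165, 165, 165, 166, 168, 166, 168, 166, 166, 166, 167, 167, 164, 167]
170 [123, 137, 118, 90, 75, 69, 52, 45, 47, 48, 52, 85, 112, 119, 121, 117, 115, 115, 116, 115, 112, 112, 111, 109, 108, 110, 106, 109, 106, 106, 105, 105, 101, 101, 100, 100, 94]
176 [103, 133, 107, 78, 75, 63, 51, 50, 48, 37, 31, 29, 39, 57, 78, 77, 75, 71, 73, 74, 71, 70, 71, 69, 72, 70, 71, 72, 74, 76, 78, 74, 76, 76, 77, 78, 80]
```

The fin end is at col 324.5 against 325 predicted, so the cartridge is home to about 2 mm. Now fitting the cover angle from the bar's end pixels in both first views.

Run:
```python
from h import *
from scipy.optimize import least_squares
D=pickle.load(open("f0.pkl","rb"));t=D["top"];s=D["side"]
T=lambda x,y:np.array([170+(x+.5)/2.5-.5,90+(y+.5)/2.5-.5]);S=lambda x,y:np.array([200+(x+.5)/4-.5,105+(y+.5)/4-.5])
o=np.array([.545,.1023]);d=np.array([-.9907,.1357]);n=np.array([.1357,.9907])
def X(th,b,dx=0):return np.r_[o+(.15+dx-.17*np.cos(th))*d+b*n,.094+.17*np.sin(th)]
obs=[(t,T(48,304),.046),(t,T(185,314),-.046),(s,S(318,36),.046),(s,S(322,75),-.046)]
F=lambda p:np.concatenate([proj(f,X(p[0],b,p[1]))-q for f,q,b in obs])
for free in(0,1):
  r=least_squares((lambda p:F([p[0],0])) if not free else F,[1.2,0.][:1+free]);print(r.x,r.fun.round(1))
  th=r.x[0];print(X(th,0,r.x[1] if free else 0))
for th in(1.2,1.25,.9,.6,.3,0):print(th,X(th,0).round(4))
```

```text
[1.21678114] [ 0.7 -1.1 -3.7  0.7 -0.7  1.4 -1.   5.2]
[0.45478027 0.11465774 0.25345802]
[ 1.37731506 -0.02688344] [-0.3 -1.7 -4.3  0.1 -0.6 -1.1 -0.9  2.6]
[0.45541142 0.11457129 0.26082794]
1.2 [0.4574 0.1143 0.2524]
1.25 [0.4495 0.1154 0.2553]
0.9 [0.5011 0.1083 0.2272]
0.6 [0.5354 0.1036 0.19  ]
0.3 [0.5573 0.1006 0.1442]
0 [0.5648 0.0996 0.094 ]
```

Bar at about (0.455, 0.115, 0.2535) with θ about 1.22. Raising, turning the jaws by 90° and going over the bar.

Request:
apply_moves(jaw=[0.3,0.3,0.3,0.3,0.3], translation=[[0,0,0.03],[0,0,0.06],[0,0,0.09],[0,0,0.12],[0,0,0.15]], angular=[[0,0,-8],[0,0,-16],[0,0,-24],[0,0,-32],[0,0,-40]])

```text
clock: 21.25
position: [0.6576, 0.102, 0.2752]
tool_rot: [-1.57, 0.001, -0.84]
force: [0.3, 0.3, -0.7]
grip_width: 0.0558
```

Request:
apply_moves(jaw=[0.3,0.3,0.3,0.3,0.3], translation=[[-0.02,0,0],[-0.04,0.002,0],[-0.06,0.004,0],[-0.08,0.006,0],[-0.1,0.008,0]], angular=[[0,0,-8],[0,0,-16],[0,0,-24],[0,0,-32],[0,0,-40]])

```text
clock: 21.75
position: [0.5568, 0.11, 0.2737]
tool_rot: [-1.571, 0.001, -1.538]
force: [0.2, -0.2, -0.0]
grip_width: 0.0554
```

Request:
apply_moves(jaw=[0.3,0.3,0.3,0.3,0.3], translation=[[-0.025,0,0],[-0.05,0.002,0],[-0.08,0.004,0],[-0.1,0.005,0],[-0.106,0.005,0]], angular=[[0,0,-6],[0,0,-10],[0,0,-10],[0,0,-10],[0,0,-10]])

```text
clock: 22.25
position: [0.4503, 0.115, 0.2737]
tool_rot: [-1.571, 0.001, -1.706]
force: [0.7, -1.0, -0.6]
grip_width: 0.0553
```

Run:
```python
from h import *
from workcell import cams,observe
o=observe();print(o["position"],o["tool_rot"],o["force"],o["grip_width"],o["qpos"].round(2))
f=cams.grab_frame("side");g=cv2.cvtColor(f["pixels"],cv2.COLOR_RGB2GRAY)
print(proj(f,[.455,.1146,.2535]),proj(f,[.455,.115,o["position"][2]+.035]))
for v in range(80,134,3):print(v,g[v,246:306:2].tolist())
```

```text
[0.4503177  0.11499654 0.27369562] [-1.57114729e+00  1.23235848e-03 -1.70626226e+00] [ 0.71136183 -1.02297995 -0.56225775] 0.055319407652367196 [-0.58  0.19  0.24  1.93 -0.06  1.02 -0.45]
[278.84868422 121.61365029] [277.77089912 102.38426463]
80 [103, 103, 65, 20, 20, 87, 104, 103, 81, 18, 11, 19, 12, 13, 18, 25, 17, 15, 15, 17, 17, 78, 106, 104, 64, 23, 23, 93, 105, 104]
83 [101, 104, 90, 26, 13, 59, 104, 102, 50, 10, 20, 80, 94, 97, 102, 105, 100, 97, 90, 22, 9, 42, 98, 106, 54, 13, 40, 101, 103, 107]
86 [103, 102, 100, 54, 10, 29, 65, 67, 22, 9, 50, 102, 106, 105, 106, 104, 104, 105, 106, 74, 23, 12, 35, 27, 17, 19, 55, 102, 104, 103]
89 [103, 104, 103, 75, 22, 11, 16, 17, 11, 29, 93, 104, 105, 102, 105, 107, 105, 103, 105, 104, 65, 17, 19, 12, 25, 39, 89, 139, 154, 155]
92 [104, 105, 108, 104, 85, 86, 63, 22, 17, 36, 102, 110, 106, 104, 100, 106, 109, 109, 109, 100, 66, 25, 20, 67, 93, 94, 96, 137, 173, 173]
95 [108, 105, 109, 107, 104, 106, 107, 69, 35, 59, 82, 90, 93, 89, 87, 89, 90, 87, 83, 84, 59, 54, 23, 75, 92, 89, 91, 117, 148, 172]
98 [107, 108, 106, 108, 106, 105, 105, 
[... 1041 characters left out ...]
, 126, 107, 110, 113, 106, 64, 72, 78, 105, 112, 112, 112, 113, 113, 113, 112, 113, 112, 113, 113]
122 [165, 166, 167, 165, 166, 165, 166, 165, 163, 165, 139, 113, 113, 113, 84, 61, 69, 77, 107, 115, 116, 112, 115, 113, 115, 112, 114, 113, 113, 113]
125 [163, 165, 166, 164, 163, 162, 162, 163, 165, 163, 149, 130, 137, 127, 65, 57, 74, 86, 99, 113, 113, 111, 114, 112, 111, 113, 111, 111, 110, 112]
128 [155, 155, 150, 153, 152, 157, 163, 162, 161, 158, 160, 152, 147, 106, 58, 81, 120, 103, 89, 111, 113, 111, 111, 113, 112, 111, 113, 112, 111, 110]
131 [159, 156, 150, 144, 129, 121, 118, 115, 109, 103, 101, 100, 102, 68, 65, 93, 100, 70, 87, 92, 101, 113, 111, 112, 114, 113, 111, 115, 110, 113]
```

The bar (cols 276–281) lies between the fingertips (cols 263 and 289). Shift +5 mm, lower 52 mm and close on it.

Request:
apply_moves(jaw=[0.3,0.3,0.3,0.3,0.3], translation=[[0.005,0,0],[0.005,0,-0.015],[0.005,0,-0.03],[0.005,0,-0.045],[0.005,0,-0.052]], angular=[[0,0,0],[0,0,0],[0,0,0],[0,0,0],[0,0,0]])

```text
clock: 22.8
position: [0.4582, 0.1146, 0.2197]
tool_rot: [-1.572, -0.001, -1.708]
force: [0.3, -0.4, -0.3]
grip_width: 0.0559
```

Request:
apply_moves(jaw=[0,-0.5,-1,-1,-1], translation=[[0,0,0],[0,0,0],[0,0,0],[0,0,0],[0,0,0]], angular=[[0,0,0],[0,0,0],[0,0,0],[0,0,0],[0,0,0]], newtons=20)

```text
clock: 23.3
position: [0.4581, 0.115, 0.2214]
tool_rot: [-1.57, 0.001, -1.707]
force: [0.8, -0.6, 6.1]
grip_width: 0.0109
```

The bar is gripped (10.9 mm), matching θ about 1.20. Leading it down along the hinge arc at 0.5 rad/s.

Request:
apply_moves(jaw=[-1,-1,-1,-1,-1], translation=[[0.0078,-0.0011,-0.0033],[0.0154,-0.0021,-0.0069],[0.0228,-0.0031,-0.011],[0.0299,-0.0041,-0.0154],[0.037,-0.0051,-0.0202]], angular=[[0,0,0],[0,0,0],[0,0,0],[0,0,0],[0,0,0]])

```text
clock: 23.8
position: [0.4954, 0.1098, 0.2002]
tool_rot: [-1.571, 0.0, -1.707]
force: [-0.5, 2.3, 1.3]
grip_width: 0.0105
```

Run:
```python
from workcell import observe
o=observe();print(o["position"],o["force"],o["moment"],o["grip_width"],o["qpos"].round(2))
import numpy as np
h=lambda a:.17*(np.cos(a)-np.cos(1.2));z=lambda a:.17*(np.sin(a)-np.sin(1.2))
for a0,st in((.95,.05),(.7,.05),(.45,.05),(.2,.04)):
  print(a0,[[round(.9907*(h(a)-h(a0)),4),round(-.1357*(h(a)-h(a0)),4),round(z(a)-z(a0),4)] for a in a0-st*np.arange(1,6)])
```

```text
[0.49537246 0.10982647 0.20023022] [-0.47438676  2.31714577  1.28605117] [0.50136552 0.36354476 0.01442319] 0.010497210112620663 [-0.52  0.36  0.24  1.93 -0.11  0.87 -0.36]
0.95 [[np.float64(0.0067), np.float64(-0.0009), np.float64(-0.0051)], [np.float64(0.0132), np.float64(-0.0018), np.float64(-0.0106)], [np.float64(0.0194), np.float64(-0.0027), np.float64(-0.0163)], [np.float64(0.0253), np.float64(-0.0035), np.float64(-0.0224)], [np.float64(0.0308), np.float64(-0.0042), np.float64(-0.0288)]]
0.7 [[np.float64(0.0053), np.float64(-0.0007), np.float64(-0.0066)], [np.float64(0.0102), np.float64(-0.0014), np.float64(-0.0135)], [np.float64(0.0148), np.float64(-0.002), np.float64(-0.0207)], [np.float64(0.019), np.float64(-0.0026), np.float64(-0.028)], [np.float64(0.0228), np.float64(-0.0031), np.float64(-0.0356)]]
0.45 [[np.float64(0.0035), np.float64(-0.0005), np.float64(-0.0077)], [np.float64(0.0066), np.float64(-0.0009), np.float64(-0.0157)], [np.float64(0.0092), np.float64(-0.0013), np.float64(-0.0237)], [np.float64(0.0115), np.float64(-0.0016), np.float64(-0.0319)], [np.float64(0.0134), np.float64(-0.0018), np.float64(-0.0402)]]
0.2 [[np.float64(0.0012), np.float64(-0.0002), np.float64(-0.0067)], [np.float64(0.0021), np.float64(-0.0003), np.float64(-0.0134)], [np.float64(0.0028), np.float64(-0.0004), np.float64(-0.0202)], [np.float64(0.0032), np.float64(-0.0004), np.float64(-0.027)], [np.float64(0.0034), np.float64(-0.0005), np.float64(-0.0338)]]
```

Request:
apply_moves(jaw=[-1,-1,-1,-1,-1], translation=[[0.0067,-0.0009,-0.0051],[0.0132,-0.0018,-0.0106],[0.0194,-0.0027,-0.0163],[0.0253,-0.0035,-0.0224],[0.0308,-0.0042,-0.0288]], angular=[[0,0,0],[0,0,0],[0,0,0],[0,0,0],[0,0,0]], newtons=30)

```text
clock: 24.3
position: [0.526, 0.1056, 0.1714]
tool_rot: [-1.571, 0.0, -1.707]
force: [-0.6, 3.0, 1.6]
grip_width: 0.0105
```

Request:
apply_moves(jaw=[-1,-1,-1,-1,-1], translation=[[0.0053,-0.0007,-0.0066],[0.0102,-0.0014,-0.0135],[0.0148,-0.002,-0.0207],[0.019,-0.0026,-0.028],[0.0228,-0.0031,-0.0356]], angular=[[0,0,0],[0,0,0],[0,0,0],[0,0,0],[0,0,0]])

```text
clock: 24.8
position: [0.5485, 0.1025, 0.1356]
tool_rot: [-1.571, -0.0, -1.707]
force: [-2.5, 2.9, -0.1]
grip_width: 0.0107
```

Request:
apply_moves(jaw=[-1,-1,-1,-1,-1], translation=[[0.0035,-0.0005,-0.0077],[0.0066,-0.0009,-0.0157],[0.0092,-0.0013,-0.0237],[0.0115,-0.0016,-0.0319],[0.0134,-0.0018,-0.0402]], angular=[[0,0,0],[0,0,0],[0,0,0],[0,0,0],[0,0,0]])

```text
clock: 25.3
position: [0.5611, 0.1008, 0.0951]
tool_rot: [-1.572, -0.0, -1.707]
force: [-5.0, 4.3, -0.8]
grip_width: 0.0106
```

Request:
apply_moves(jaw=[-1,-1,-1,-1,-1], translation=[[0.0008,-0.0001,-0.005],[0.0015,-0.0002,-0.01],[0.0021,-0.0003,-0.015],[0.0026,-0.0003,-0.02],[0.003,-0.0004,-0.025]], angular=[[0,0,0],[0,0,0],[0,0,0],[0,0,0],[0,0,0]])

```text
clock: 25.8
position: [0.5634, 0.1005, 0.0701]
tool_rot: [-1.573, -0.0, -1.707]
force: [-8.6, 4.9, 1.3]
grip_width: 0.0106
```

Request:
apply_moves(jaw=[-1,-1,-1,-1,-1], translation=[[-0.001,0,-0.002],[-0.001,0,-0.004],[-0.0015,0,-0.006],[-0.0015,0,-0.006],[-0.0015,0,-0.006]], angular=[[0,0,0],[0,0,0],[0,0,0],[0,0,0],[0,0,0]])

```text
clock: 26.3
position: [0.5636, 0.1004, 0.066]
tool_rot: [-1.57, 0.001, -1.707]
force: [-10.0, 3.5, 22.7]
grip_width: 0.0103
```

Request:
apply_moves(jaw=[-1,-1,-1,-1], translation=[[0,0,-0.001],[0,0,-0.002],[0,0,-0.002],[0,0,-0.002]], angular=[[0,0,0],[0,0,0],[0,0,0],[0,0,0]])

```text
clock: 26.7
position: [0.5636, 0.1005, 0.0646]
tool_rot: [-1.57, 0.001, -1.707]
force: [-12.9, 2.2, 34.6]
grip_width: 0.0106
```

Fz has risen to 35 N, so the cover is on its stop. Unloading, opening slightly and lifting straight off.

Request:
apply_moves(jaw=[-1,-1,-0.5,-0.5,-0.5], translation=[[0,0,0.002],[0,0,0.003],[0,0,0.003],[0,0,0.003],[0,0,0.003]], angular=[[0,0,0],[0,0,0],[0,0,0],[0,0,0],[0,0,0]])

```text
clock: 27.2
position: [0.5633, 0.0999, 0.0659]
tool_rot: [-1.571, -0.0, -1.708]
force: [-0.1, -0.2, -0.3]
grip_width: 0.0215
```

Request:
apply_moves(jaw=[-0.5,-0.5,-0.5,-0.5,-0.5], translation=[[0,0,0.003],[0,0,0.01],[0,0,0.025],[0,0,0.05],[0,0,0.08]], angular=[[0,0,0],[0,0,0],[0,0,0],[0,0,0],[0,0,0]])

```text
clock: 27.7
position: [0.5627, 0.1001, 0.1469]
tool_rot: [-1.572, -0.001, -1.707]
force: [0.3, 0.1, 0.1]
grip_width: 0.0212
```

Request:
apply_moves(jaw=[-0.5,-0.5,-0.5,-0.5,-0.5], translation=[[0.02,-0.02,0.03],[0.04,-0.05,0.06],[0.05,-0.09,0.08],[0.05,-0.13,0.08],[0.05,-0.17,0.08]], angular=[[0,0,0],[0,0,0],[0,0,0],[0,0,0],[0,0,0]])

```text
clock: 28.2
position: [0.6134, -0.0714, 0.2274]
tool_rot: [-1.569, 0.0, -1.707]
force: [-0.2, -0.0, 0.0]
grip_width: 0.0212
```

Run:
```python
from h import *
from workcell import cams,observe
o=observe();print(o["position"],o["force"],o["grip_width"])
f=cams.grab_frame("side");t=cams.grab_frame("top");pickle.dump(dict(side=f,top=t),open("f4.pkl","wb"))
cv2.imwrite("pics/g9.png",np.hstack([crop(f,200,100,200,120,2),crop(t,170,80,130,120,2)]))
q=np.array([.545,.1023]);d=np.array([-.9907,.1357]);n=np.array([.1357,.9907])
P=lambda h,a,b,z:proj(h,[*(q+a*d+b*n),z]).round(1)
for h in(f,t):print("bar near/far",P(h,-.02,-.046,.094),P(h,-.02,.046,.094),"fin end near",P(h,-.035,-.007,.055))
for th in(0,.03,.06):print(th,P(f,.15-.17*np.cos(th),-.046,.094+.17*np.sin(th)))
g=cv2.cvtColor(f["pixels"],cv2.COLOR_RGB2GRAY)
for v in range(156,192,2):print(v,g[v,290:340:2].tolist())
```

```text
[ 0.61341604 -0.07136266  0.22739349] [-0.18170925 -0.01836284  0.03855991] 0.021210569714715924
bar near/far [321.1 178.5] [318.2 163.3] fin end near [325.  183.1]
bar near/far [259.2 170. ] [217.1 165.3] fin end near [245.1 164.4]
0 [321.1 178.5]
0.03 [321. 177.]
0.06 [321.  175.4]
156 [169, 166, 169, 167, 166, 166, 165, 166, 168, 168, 166, 164, 167, 166, 166, 169, 167, 168, 170, 168, 168, 170, 170, 172, 171]
158 [167, 168, 165, 166, 166, 166, 165, 168, 170, 166, 165, 168, 168, 168, 169, 171, 168, 168, 170, 169, 170, 173, 169, 169, 171]
160 [167, 168, 166, 167, 165, 166, 165, 163, 164, 160, 159, 161, 154, 158, 157, 166, 166, 165, 168, 166, 167, 167, 169, 168, 168]
162 [155, 154, 155, 154, 148, 133, 114, 102, 109, 97, 93, 95, 93, 86, 90, 147, 166, 164, 168, 165, 168, 170, 168, 167, 168]
164 [82, 80, 77, 71, 72, 69, 71, 69, 74, 79, 79, 79, 87, 76, 74, 125, 166, 166, 167, 168, 168, 170, 167, 167, 166]
166 [48, 46, 54, 71, 73, 72, 67, 76, 132, 139, 125, 134, 161, 133, 76, 113, 169, 167, 164, 165, 164, 167, 168, 169, 168]
168 [12, 13, 45, 72, 71, 68, 70, 74, 104, 102, 96, 99, 159, 155, 
[... 645 characters left out ...]
2, 66, 64, 67, 52, 48, 78, 84, 85, 86, 85, 81, 64, 58, 57, 49, 82, 121, 118, 118, 118, 117, 120, 119]
182 [91, 89, 93, 94, 95, 68, 77, 91, 113, 96, 100, 115, 119, 58, 45, 45, 44, 79, 121, 119, 122, 117, 119, 119, 118]
184 [86, 87, 86, 84, 85, 89, 112, 112, 111, 113, 124, 136, 108, 55, 43, 49, 46, 79, 118, 116, 119, 118, 118, 118, 116]
186 [84, 85, 85, 87, 82, 96, 110, 111, 110, 115, 135, 133, 112, 54, 43, 44, 45, 73, 119, 117, 119, 116, 118, 115, 117]
188 [85, 85, 84, 83, 88, 108, 112, 110, 110, 115, 132, 133, 109, 70, 70, 73, 75, 91, 121, 120, 119, 132, 138, 144, 128]
190 [85, 84, 83, 101, 98, 100, 111, 111, 108, 116, 132, 133, 108, 97, 105, 103, 103, 107, 120, 131, 131, 150, 140, 132, 120]
```

```bash
python3 -c "
from workcell import workorder
print(workorder.job_done())"
```

```text
the job is handed in; nothing more can be done
None
```

I took the cartridge out of the cradle, laid it on the sill nose towards the bay, and let go. I then gripped it by the fin and slid it home, and led the cover down by its bar to the stop. The job was handed in at about 28 s on the robot's clock; no verdict was reported.

**Last checks**
- **Cartridge:** near the end of the slide the push force reversed, as when the ball pulls into its notch. The push then met a rigid stop at 13 N. The fin end is at column 324.5 in the side view against 325.0 predicted, and it did not move while the cover was lowered.
- **Cover:** the force rose to 35 N when it reached the stop. After release, the near end of the bar is within about 1 px of its predicted closed position, roughly 0.02 rad. The limit is 0.03 rad, so this check alone leaves little margin.
- **Gripper:** it is clear of everything, with no outside force.

**What disagreed or was not checked**
- **Tool height:** the fingertips stood about 41 mm higher than the reported tool height implied. The first trial close therefore went over the top of the cartridge without touching it. I corrected for this from the images and contact forces.
- **Ball and bystanders:** the ball's position was judged only from the forces. I did not measure the other objects again at the end, but I felt no contact with them.
- **Last picture:** my final image could not be viewed because the 12-picture limit was reached, so the end checks are pixel readings only.

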